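# Show a tenon to the inspection camera

### The arm

A 6-joint arm with a two-finger parallel gripper is mounted at the origin on the work surface. World frame = base frame: x ahead of the robot, y to its left, z up, the work surface at z = 0. Lengths are in m, angles in degrees, forces in N, time in s.
With the tool pointing down it reaches from about 0.3 to 0.825 m from the base axis. Payload 5.4 kg.
Tool frame: the origin (TCP) lies midway between the tips of the shut fingers; the grasp point (between the pads) lies manip.grasp_offset behind it (manip.grasp_offset is the distance from the TCP to the grasp point, in m); z points along the fingers, y is the line along which they close (so a half turn about z gives the same grasp; the last joint's range is limited). The gripper opens to 92 mm and grips with 3 to 60 N. Pads are 20 mm wide; open, the fingers measure 128 mm over their backs; the gripper's body (75 mm by 189 mm) begins 69 mm behind the grasp point.
Start: joints at [55.571, 9.076, 91.501, -0, 79.423, -12.038], TCP at [0.219, 0.532, 0.215] pointing down, gripper open.
Joint ranges: [-166.64, 166.64], [-54.1, 131.32], [10.49, 154.53], [-73.88, 253.88], [9.74, 151.15], [-171.62, 171.62]. Speed limits (degrees/s): [147.25, 147.25, 180, 180, 180, 180].

### API

Orientations are given as a 3x3 rotation matrix whose columns are the frame's x, y, z axes.
In Python, from bench import sensors, camera, ticket, manip gives the robot as it stands. The module is installed in compiled form; this text tells all that it offers.
- The arm moves only by the tool send_rows, never from a script. Its argument "series" is a list of rows, each an object with "fingers": the finger opening in mm, from 0 to 91.9; "travel": the shift along the world's x, y, z scaled (see below), a list of three; "turn": the turn about the world's z scaled (see below). In form: [{"fingers": fingers, "travel": [x, y, z], "turn": turn}, ...]. A call has 1 to 10 rows; each row shifts and turns the commanded pose from where the row before left it; what a row does not reach is not made up. The controller multiplies each number of a shift by 0.025 m and each number of a turn by 0.1 rad. A row lasts 1/12 s, in which the tool goes at most 41.7 mm and 7.16 degrees, less where a joint would pass 70% of its speed; a pose out of reach is approached as far as the arm can. A call with a number of a shift or a turn outside -1 to 1 is refused whole. A call with a gripper value outside its range is refused whole. The fingers move at their own pace and stop on an object; "squeeze" is the grip in N (left out, the last holds). Time passes only in rows, so rows that do not move let the fingers close. It gives the time, the measured TCP pose, the force, the opening and the grip force at its end, in the units of the state.
- sensors.observe(): the state, without advancing time (a new reading comes with each control period).
- camera(name): name is "scene" or "top" or "wrist"; returns a dict with "image" (480x640x3 uint8, red, green, blue), "intrinsics" (3x3 intrinsics, pixels), "extrinsics" (4x4, takes a point from camera to world coordinates); the wrist camera has in their place "mount" (4x4, takes a point from camera to tool coordinates, whose origin is the TCP and whose axes are the flange's). Camera axes: x right, y down, z forward; pixel columns grow to the right and rows downward; lengths in m; the calibration is good to about 2 mm. A picture is of the moment at which its call begins: read the wrist's pose just before it. There is no depth.
- ticket.sign_off(): hands the job in; it is judged then, once.
The state is a dict: "clock": time; "joints": joint angles; "qvel": joint speeds; "tau": joint torques, N m; "tool_pos": TCP position; "tool_rot": TCP orientation; "force": force on the tool from outside, world axes, zero at the start; "torque": the same for the moment, N m; "width": opening from 0.0 (shut) to 1.0 (fully open); "finger_force": force on a finger pad.
Only numpy, scipy, OpenCV 4.12 (cv2) and the standard library are available. Lean on these libraries where they do the work, as an engineer would, in place of code of your own. Each camera call takes 0.05 s, during which the arm holds its last target. There are 200 camera calls.

### The job

Slide the jig's orange hold-down lock away from the dark wooden rail, all the way to its end stop, then lift the rail out of the jig by its body. Hold it up to the inspection camera with the end of its tenon centred 100 mm in front of the lens and facing it squarely (the rail in line with the camera's downward-slanting view, not rolled sideways), and finish while holding it there, still, in the gripper. Leave the lock open, do not touch the camera or its stand, and leave the tape roll, glue bottle and hammer where they are.

Things in the scene. Friction and masses are not known exactly. Their poses are not given: they have to be found in the camera images.
- rail: Loose dark-brown wooden rail, 65 to 155 g: body 120 x 36 x 28 mm, on one end a lighter tenon 30 long, 24 wide, 12 mm thick. Origin at the centre of the 120 mm body; x lengthwise to the tenon, y across the 36 mm, z through the 28 mm, up at the start. It lies level in the jig, its x along the jig's +y, centre 47 mm above the table, 3 mm play each side. Grip it across the 36 mm at mid-body.
- tenon_end (a point): Centre of the tenon's end face, 90 mm from the rail's origin along the rail's +x. Axes as the rail's.
- jig: Fixed plywood jig, board 18 mm thick, spanning x -55 to 170, y -85 to 105 mm. Origin on the table below the rail's middle; z up; +x is the lock's opening direction, away from the rail; y along the rail. Two saddles at y = -46 and 46 mm (22 mm wide, 62 mm long in x, cheeks to 45 mm above the table) carry the rail; the 70 mm between them is free for fingers down to the board.
- lock (a joint): Travel (m) of the hold-down lock along the jig's +x: 0 to 0.012 at the start, its steel tongue (16 mm wide, 63 to 71 mm above the table) over the rail's middle, keeping it in; 0.065 at the end stop, fully open, tongue tip 43 mm clear of the rail's side. Friction about 2.5 N; it stays where left.
- lock_top (a point): Centre of the top of the lock's orange grip, 87 mm above the table: an upright block 28 mm along the slide, 20 mm across, 41 to 87 mm above the table; pinch it from above across the 20 mm. It is 55 mm from the jig's origin along the jig's +x at lock 0, 120 mm at the end stop. Axes as the jig's.
- stand: Fixed camera stand: blue base plate 240 x 120 x 12 mm and a steel column 22 mm thick, 302 mm tall. Origin on the table on the plate's centre line, 70 mm before its near edge; +x runs along the plate to the column (285 mm from the origin), z up. Must not be touched.
- camera: Camera fixed on the stand: grey box, black lens (34 mm across), white ring lamp (64 mm). Origin at the centre of the lens's front, 235 mm above the table. It looks along its -x, which points over the stand's origin and slants 20 degrees below level; y is level, z up (20 degrees off vertical). A rail shown rightly has its x (to the tenon) along this x and its y along this y.
- focus (a point): The point 100 mm straight in front of the lens along its view, 201 mm above the table: where the centre of the tenon's end face belongs. Axes as the camera's.
- tape: Bystander: loose roll of blue tape lying flat, 84 mm across, 25 mm high. Origin at the centre of its underside.
- glue: Bystander: loose upright yellow glue bottle, 56 mm across, 160 mm tall. Origin at the centre of its underside.
- hammer: Bystander: loose hammer lying on the table, about 260 mm long, its length along x, head towards +x. Origin on its underside.
Not all that is in view belongs to the job. What is meant by the rail is not blue or white, and is the larger of those in its own colour.

How it is judged (in metres and radians):
On the way, in this order (a step that is already met when the one before it is completed fails the run):
1. the lock is slid to its end stop (value of joint lock above 0.061 m and height (world z) of rail below 0.06 m), for 0.2 s.
2. the rail is lifted clear of the jig in the gripper (height (world z) of rail above 0.11 m and contact force between rail and the fingers above 1 N), for 0.2 s.
At the end, for the whole second after the job is handed in: Last second: rail gripped by its body, still (<30 mm/s), touching neither jig nor stand; tenon end within 20 mm of the focus, tenon towards the lens; rail length within 0.17 rad of the view line, width within 0.17 rad of the camera's level axis (either face up); lock still over 55 mm open (distance between tenon_end and focus below 0.02 m and angle between the x axis of rail and the x axis of camera, either way round below 0.17 rad and angle between the y axis of rail and the y axis of camera, either way round below 0.17 rad and x of rail in the frame of camera below -0.15 m and height (world z) of rail above 0.13 m and x of the grasp point in the frame of rail below 0.05 m and contact force between rail and the fingers above 1 N and contact force between rail and jig below 0.2 N and contact force between rail and stand below 0.2 N and linear speed of rail below 0.03 m/s and value of joint lock above 0.055 m); the arm keeps its last pose, push and grip.
It fails at once if the camera or its stand is touched (contact force between stand and anything else above 1 N).
It fails at once if the tape roll is moved by more than 20 mm (distance of tape from where it was at the start of the episode above 0.02 m).
It fails at once if the glue bottle is moved by more than 20 mm (distance of glue from where it was at the start of the episode above 0.02 m).
It fails at once if the hammer is moved by more than 20 mm (distance of hammer from where it was at the start of the episode above 0.02 m).
It also fails if it takes over 51 s, if anything falls off the work surface, if the arm or the gripper's body presses on something with over 40 N, if the wrist force passes 120 N, or if a joint passes its speed limit or range.

## Working session

There is one attempt and no reset: what is moved stays moved. The work goes in short steps, Python scripts to look and compute and a tool call to move; the robot and the scene stay as the last step left them, time stands still between calls to the robot, and variables do not carry over. Pictures are saved under pics/ and viewed, at most 10 in all, crops included, and the job is handed in when it is done.

Besides the shell and the picture viewer there is one more tool, called after "Emit:" as name([rows], argument=value, ...), one row to a line, values as JSON. send_rows: Moves the arm, as the interface text tells. Its arguments: {"type":"object","properties":{"series":{"type":"array"},"squeeze":{"type":"number"}},"required":["series"]}

```bash
mkdir -p pics
cat > h.py <<'E'
import numpy as np, cv2
from bench import sensors, camera, ticket, manip
def snap(n,f=None):
    d=camera(n)
    if f: cv2.imwrite('pics/'+f,d['image'][:,:,::-1])
    return d
def ray(d,uv,T=None):
    K=np.array(d['intrinsics']);T=np.array(d['extrinsics'] if T is None else T)
    r=T[:3,:3]@np.linalg.solve(K,[uv[0],uv[1],1.]);return T[:3,3],r
def onz(d,uv,z,T=None):
    o,r=ray(d,uv,T);return o+r*(z-o[2])/r[2]
def proj(d,p,T=None):
    K=np.array(d['intrinsics']);T=np.array(d['extrinsics'] if T is None else T)
    c=K@(T[:3,:3].T@(np.array(p)-T[:3,3]));return c[:2]/c[2]
def wristT(d,s):
    M=np.eye(4);M[:3,:3]=s['tool_rot'];M[:3,3]=s['tool_pos'];return M@np.array(d['mount'])
E
python3 - <<'E'
from h import *
np.set_printoptions(precision=4,suppress=True)
print(manip.grasp_offset, sensors.observe())
for n in('scene','top'):
    d=snap(n,n+'0.png');print(d['intrinsics'],d['extrinsics'])
    np.savez(n+'0.npz',**{k:np.array(v) for k,v in d.items()})
E
```

```text
0.0187 {'clock': 0.0, 'joints': array([ 55.5708,   9.1145,  91.5716,  -0.    ,  79.4237, -12.0376]), 'qvel': array([-0.0034, -0.0504, -0.0274, -0.0637, -0.1451,  0.0267]), 'tau': array([  0.001 , -38.5579, -32.2106,   0.0701,   0.0379,  -0.0002]), 'tool_pos': array([0.2187, 0.5311, 0.2136]), 'tool_rot': array([[-0.9246,  0.3809, -0.0011],
       [ 0.3809,  0.9246, -0.0016],
       [ 0.0004, -0.0019, -1.    ]]), 'force': array([ 0.4496,  0.7694, -0.0646]), 'torque': array([ 0.023 , -0.0065, -0.006 ]), 'finger_force': 0.0, 'width': 1.0015102598482}
[[488.8807   0.     327.4269]
 [  0.     488.8807 243.3389]
 [  0.       0.       1.    ]] [[ 0.4579  0.636  -0.6211  1.3073]
 [ 0.8888 -0.3118  0.3359 -0.4238]
 [ 0.02   -0.7059 -0.7081  1.0726]
 [ 0.      0.      0.      1.    ]]
[[583.274    0.     314.7326]
 [  0.     583.274  238.7278]
 [  0.       0.       1.    ]] [[ 0.0128 -0.9925  0.1218  0.2939]
 [-0.9999 -0.0113  0.0127 -0.003 ]
 [-0.0113 -0.122  -0.9925  1.9932]
 [ 0.      0.      0.      1.    ]]
```

View pics/scene0.png

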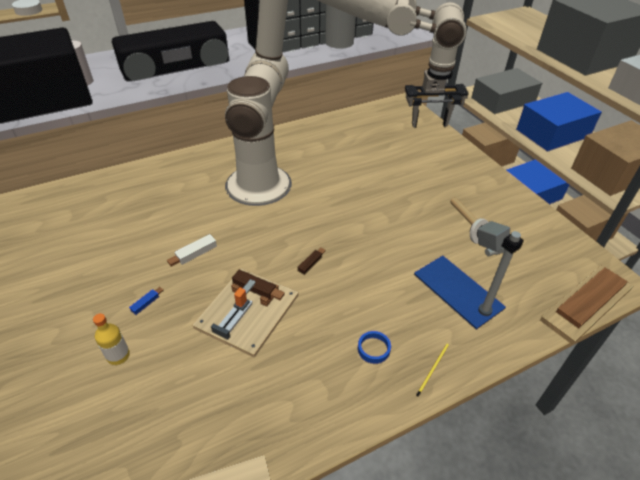

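View pics/top0.png

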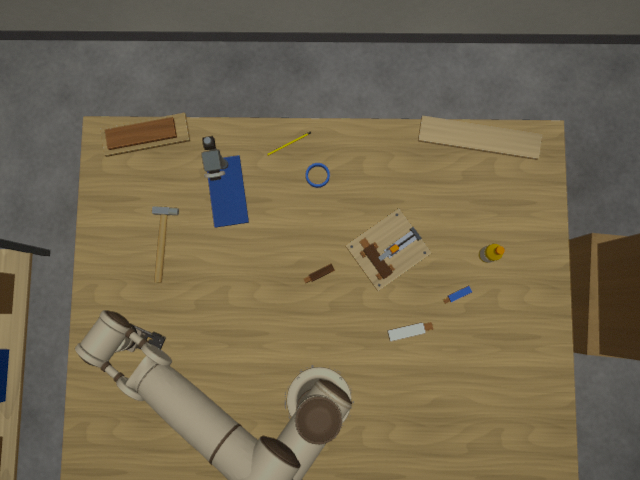

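The rail could be confused with: the dark rail in the jig (scene 255,285 / top 378,260), a small dark one (311,261 / 320,273), the white (192,250), the blue (145,300), and the red-brown plank (590,295). By the description, I choose the one in the jig. I'll check it in a close crop.

Run:
```python
from h import *
np.set_printoptions(precision=4,suppress=True)
S=dict(np.load('scene0.npz'));T=dict(np.load('top0.npz'))
a=S['image'][230:360,180:320];b=T['image'][200:300,335:440]
a=cv2.resize(a,(400,372),interpolation=cv2.INTER_CUBIC);b=cv2.resize(b,(390,372),interpolation=cv2.INTER_CUBIC)
cv2.imwrite('pics/crop.png',np.hstack([a,b])[:,:,::-1])
h=cv2.cvtColor(T['image'],cv2.COLOR_RGB2HSV)
def blobs(m,z,box,amin=15):
    x0,y0,x1,y1=box;mm=np.zeros_like(m);mm[y0:y1,x0:x1]=m[y0:y1,x0:x1]
    for c in cv2.findContours(mm,cv2.RETR_EXTERNAL,cv2.CHAIN_APPROX_NONE)[0]:
        if cv2.contourArea(c)<amin: continue
        r=cv2.minAreaRect(c);bx=cv2.boxPoints(r)
        print(cv2.contourArea(c),'c',np.array(r[0]),onz(T,r[0],z)[:2],'box',[onz(T,p,z)[:2].round(4).tolist() for p in bx])
print('plate');blobs(cv2.inRange(h,(100,120,40),(125,255,255)),.012,(200,140,255,235))
print('tape');blobs(cv2.inRange(h,(100,120,40),(125,255,255)),.025,(295,155,340,195))
print('rail');blobs(cv2.inRange(h,(0,60,15),(14,255,95)),.061,(340,200,440,300))
print('orange');blobs(cv2.inRange(h,(3,190,150),(16,255,255)),.087,(340,200,440,300),5)
v=h[...,2]
print('lamp');blobs(cv2.inRange(h,(0,0,170),(180,40,255)),.235,(195,130,235,190),3)
```

```text
plate
1797.0 c [226.7424 191.0677] [0.6999 0.3293] box [[0.8094, 0.4068], [0.8265, 0.2901], [0.5919, 0.2528], [0.5751, 0.3679]]
tape
411.5 c [317.25 174.75] [0.7577 0.0164] box [[0.7563, 0.0724], [0.8151, 0.0163], [0.7592, -0.0395], [0.7007, 0.0166]]
rail
302.0 c [377.382 260.725] [ 0.4599 -0.187 ] box [[0.495, -0.136], [0.5197, -0.1695], [0.425, -0.2378], [0.4006, -0.2044]]
orange
lamp
```

View pics/crop.png

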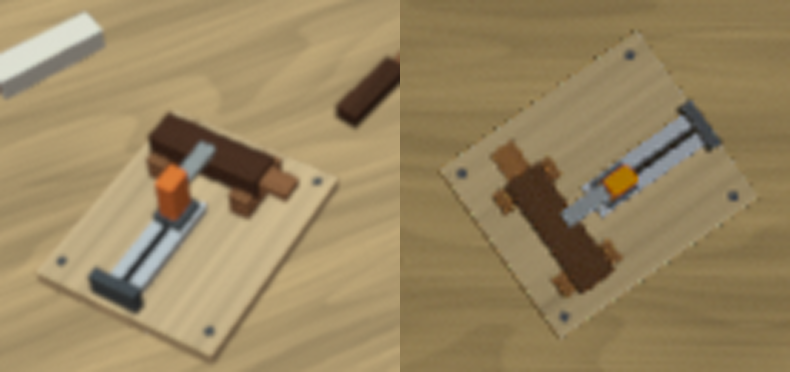

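Confirmed. The rail in the jig is dark brown, with its lighter tenon at the upper left of the top view (crop 508,158). The tongue lies over it and the orange grip is at crop (622,181). Next I move above the jig.

Emit:
send_rows([
  {"fingers":60,"travel":[0.33,-0.95,0.1],"turn":-0.19},
  {"fingers":60,"travel":[0.33,-0.95,0.1],"turn":-0.19},
  {"fingers":60,"travel":[0.33,-0.95,0.1],"turn":-0.19},
  {"fingers":60,"travel":[0.33,-0.95,0.1],"turn":-0.19},
  {"fingers":60,"travel":[0.33,-0.95,0.1],"turn":-0.19},
  {"fingers":60,"travel":[0.33,-0.95,0.1],"turn":-0.19},
  {"fingers":60,"travel":[0.33,-0.95,0.1],"turn":-0.19},
  {"fingers":60,"travel":[0.33,-0.95,0.1],"turn":-0.19},
  {"fingers":60,"travel":[0.33,-0.95,0.1],"turn":-0.19},
  {"fingers":60,"travel":[0.33,-0.95,0.1],"turn":-0.19},
])

```text
clock: 0.93
tool_pos: [0.3014, 0.2929, 0.2393]
tool_rot: [[-0.836, 0.549, -0.001], [0.549, 0.836, -0.0], [0.0, -0.001, -1.0]]
force: [0.6, -1.0, -0.4]
width: 0.651
finger_force: 0.0
```

Emit:
send_rows([
  {"fingers":60,"travel":[0.33,-0.95,0.1],"turn":-0.19},
  {"fingers":60,"travel":[0.33,-0.95,0.1],"turn":-0.19},
  {"fingers":60,"travel":[0.33,-0.95,0.1],"turn":-0.19},
  {"fingers":60,"travel":[0.33,-0.95,0.1],"turn":-0.19},
  {"fingers":60,"travel":[0.33,-0.95,0.1],"turn":-0.19},
  {"fingers":60,"travel":[0.33,-0.95,0.1],"turn":-0.19},
  {"fingers":60,"travel":[0.33,-0.95,0.1],"turn":-0.19},
  {"fingers":60,"travel":[0.33,-0.95,0.1],"turn":-0.19},
  {"fingers":60,"travel":[0.33,-0.95,0.1],"turn":-0.19},
  {"fingers":60,"travel":[0.33,-0.95,0.1],"turn":-0.19},
])

```text
clock: 1.77
tool_pos: [0.384, 0.0554, 0.2644]
tool_rot: [[-0.717, 0.698, -0.0], [0.698, 0.717, 0.0], [0.0, -0.0, -1.0]]
force: [-0.5, -0.4, -0.9]
width: 0.652
finger_force: 0.0
```

Emit:
send_rows([
  {"fingers":60,"travel":[0.33,-0.95,0],"turn":-0.19},
  {"fingers":60,"travel":[0.33,-0.95,0],"turn":-0.19},
  {"fingers":60,"travel":[0.33,-0.95,0],"turn":-0.19},
  {"fingers":60,"travel":[0.33,-0.95,0],"turn":-0.19},
  {"fingers":60,"travel":[0.33,-0.95,0],"turn":-0.19},
  {"fingers":60,"travel":[0.33,-0.95,0],"turn":-0.19},
  {"fingers":60,"travel":[0.33,-0.95,0],"turn":-0.19},
  {"fingers":60,"travel":[0.33,-0.95,0],"turn":-0.19},
  {"fingers":60,"travel":[0.33,-0.95,0],"turn":-0.19},
  {"fingers":60,"travel":[0,0,0],"turn":0},
])

```text
clock: 2.6
tool_pos: [0.4586, -0.1604, 0.2639]
tool_rot: [[-0.585, 0.811, -0.001], [0.811, 0.585, -0.001], [-0.0, -0.001, -1.0]]
force: [-0.8, 0.3, 0.1]
width: 0.653
finger_force: 0.0
```

Run:
```python
from h import *
np.set_printoptions(precision=4,suppress=True)
s=sensors.observe();print(s['tool_pos'],s['joints'],s['clock']);print(s['tool_rot'])
d=snap('wrist','w1.png');Tm=wristT(d,s);np.savez('w1.npz',image=d['image'],intrinsics=d['intrinsics'],extrinsics=Tm)
S=snap('scene')
# lamp ring/lens region enlarged
a=cv2.resize(S['image'][195:325,405:525],(372,403),interpolation=cv2.INTER_CUBIC)
b=cv2.resize(np.load('top0.npz')['image'][125:235,190:260],(256,403),interpolation=cv2.INTER_CUBIC)
cv2.imwrite('pics/cam.png',np.hstack([a,b])[:,:,::-1])
```

```text
[ 0.4586 -0.1604  0.2639] [-33.5167  -6.167  101.473   -0.0663  84.711  -69.3204] 2.6
[[-0.5851  0.811  -0.0009]
 [ 0.811   0.5851 -0.0008]
 [-0.0001 -0.0012 -1.    ]]
```

View pics/w1.png

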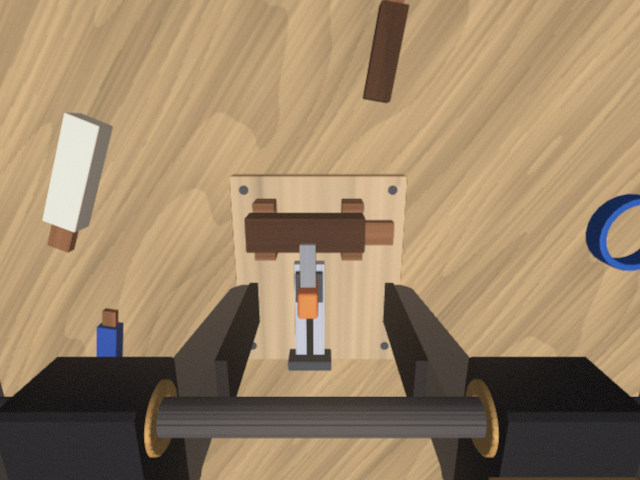

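View pics/cam.png

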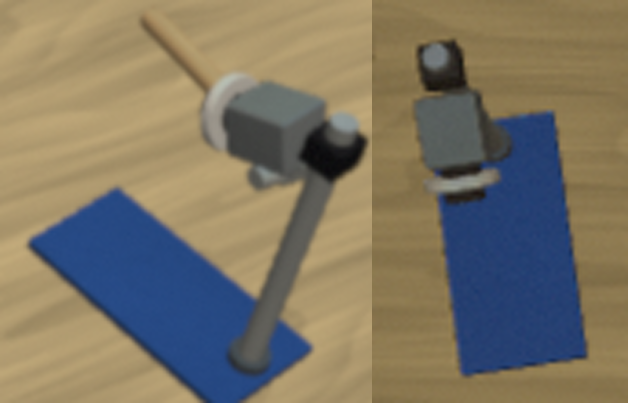

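Run:
```python
from h import *
np.set_printoptions(precision=4,suppress=True)
W=dict(np.load('w1.npz'));T=dict(np.load('top0.npz'));S=snap('scene')
h=cv2.cvtColor(W['image'],cv2.COLOR_RGB2HSV)
m=cv2.inRange(h,(0,60,15),(14,255,95));m[:, :230]=0;m[:,400:]=0;m[:200]=0;m[262:]=0
m=cv2.morphologyEx(m,cv2.MORPH_OPEN,np.ones((9,9)))
c=max(cv2.findContours(m,0,2)[0],key=cv2.contourArea);r=cv2.minAreaRect(c);print(r)
for p in cv2.boxPoints(r): print(p,onz(W,p,.061))
print('rail',onz(W,r[0],.061),'top-view est .4599 -.187')
a,b=onz(W,(232,176),.018),onz(W,(406,176),.018);print('board edge',a,b,np.linalg.norm(a-b),np.degrees(np.arctan2(*(b-a)[[1,0]])))
mo=cv2.inRange(h,(3,150,140),(16,255,255));mo[:260]=0;mo[330:]=0;mo[:,:285]=0;mo[:,335:]=0
x,y,w,hh=cv2.boundingRect(mo);print('orange',x,y,w,hh)
for v in(y,y+hh):print(v,onz(W,(x+w/2,v),.087))
u=np.array([.9866,.164]);n=np.array([-u[1],u[0]]);C=np.array([.6999,.3293])
def loc(p):return (p[:2]-C)@u,(p[:2]-C)@n
print('lensrim',loc(onz(T,(214.9,179.6),.251)))
# lamp in scene : intersect with the vertical plane through centre line
o,rr=ray(S,(476.6,231.1));t=-((o[:2]-C)@n)/(rr[:2]@n);p=o+t*rr;print('lamp scene',p,loc(p))
# column foot scene
p=onz(S,(405+248/3.1,195+362/3.1),.012);print('col foot',p,loc(p))
p=onz(T,(190+(463-372)/3.657,125+183/3.664),.235);print('lamp top',p,loc(p))
# plate from scene
hs=cv2.cvtColor(S['image'],cv2.COLOR_RGB2HSV);m=cv2.inRange(hs,(100,120,40),(125,255,255));m[:245]=0;m[330:]=0;m[:,:410]=0;m[:,510:]=0
c=max(cv2.findContours(m,0,2)[0],key=cv2.contourArea)
q=cv2.approxPolyDP(cv2.convexHull(c),6,True)[:,0]
for v in q: p=onz(S,v.astype(float),.012);print(v,p[:2],loc(p))
```

```text
((304.5, 232.5), (37.0, 117.0), 90.0)
[246. 214.] [ 0.4008 -0.2058  0.061 ]
[363. 214.] [ 0.4936 -0.1386  0.061 ]
[363. 251.] [ 0.517  -0.1688  0.061 ]
[246. 251.] [ 0.4215 -0.2379  0.061 ]
rail [ 0.4581 -0.1875  0.061 ] top-view est .4599 -.187
board edge [ 0.3653 -0.1926  0.018 ] [ 0.515  -0.0843  0.018 ] 0.18471385221603528 35.885673859450264
orange 298 293 20 26
293 [ 0.4926 -0.2287  0.087 ]
319 [ 0.5088 -0.2516  0.087 ]
lensrim (np.float64(-0.014001032969725179), np.float64(-0.00047810812194763264))
lamp scene [0.6985 0.3291 0.2349] (np.float64(-0.0014683787344104342), np.float64(-3.1035287187397564e-17))
col foot [0.7978 0.3431 0.012 ] (np.float64(0.0988589991008036), np.float64(-0.002441975046666758))
lamp top [0.7044 0.3301 0.235 ] (np.float64(0.004586337971683901), np.float64(5.2408796361464935e-05))
[415 273] [0.5969 0.2521] (np.float64(-0.11424384510684146), np.float64(-0.05927240171317885))
[443 257] [0.5811 0.3644] (np.float64(-0.1114948280400668), np.float64(0.05412850317877185))
[504 307] [0.8084 0.4008] (np.float64(0.11875283875327923), np.float64(0.052756210620166694))
[475 327] [0.8251 0.2863] (np.float64(0.11649833424781443), np.float64(-0.06298394196226328))
```

Emit:
send_rows([
  {"fingers":55,"travel":[0.39,-0.8,0],"turn":0},
  {"fingers":55,"travel":[0.39,-0.8,0],"turn":0},
  {"fingers":55,"travel":[0.39,-0.8,0],"turn":0},
  {"fingers":55,"travel":[0.39,-0.8,-0.5],"turn":0},
  {"fingers":55,"travel":[0,0,-1],"turn":0},
  {"fingers":55,"travel":[0,0,-1],"turn":0},
  {"fingers":55,"travel":[0,0,-1],"turn":0},
  {"fingers":55,"travel":[0,0,-1],"turn":0},
  {"fingers":55,"travel":[0,0,-1],"turn":0},
  {"fingers":55,"travel":[0,0,-0.5],"turn":0},
])

```text
clock: 3.58
tool_pos: [0.4956, -0.2345, 0.1115]
tool_rot: [[-0.59, 0.808, -0.004], [0.808, 0.59, 0.003], [0.005, -0.001, -1.0]]
force: [-1.2, 0.4, -0.5]
width: 0.596
finger_force: 0.0
```

Run:
```python
from h import *
np.set_printoptions(precision=4,suppress=True)
s=sensors.observe();print(s['tool_pos'],s['force'])
d=snap('wrist','w2.png')
W=dict(image=d['image'],intrinsics=d['intrinsics'],extrinsics=wristT(d,s))
print('expected grip centre px',proj(W,(.498,-.241,.087)),'tcp',proj(W,s['tool_pos']))
```

```text
[ 0.4956 -0.2345  0.1115] [-1.1721  0.3925 -0.4965]
expected grip centre px [317.2897 294.0054] tcp [320.8151 302.435 ]
```

View pics/w2.png

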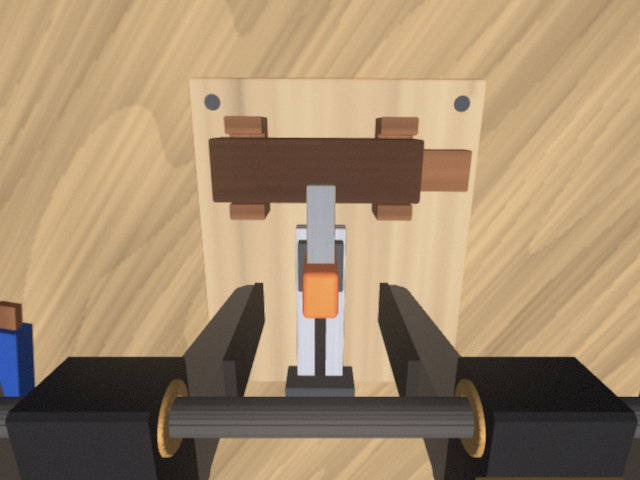

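Emit:
send_rows([
  {"fingers":55,"travel":[0.05,-0.07,-0.69],"turn":0},
  {"fingers":55,"travel":[0.05,-0.07,-0.69],"turn":0},
  {"fingers":55,"travel":[0.05,-0.07,-0.69],"turn":0},
  {"fingers":10,"travel":[0,0,0],"turn":0},
  {"fingers":10,"travel":[0,0,0],"turn":0},
  {"fingers":10,"travel":[0,0,0],"turn":0},
  {"fingers":10,"travel":[0,0,0],"turn":0},
  {"fingers":10,"travel":[0,0,0],"turn":0},
  {"fingers":10,"travel":[0,0,0],"turn":0},
], squeeze=20)

```text
clock: 4.38
tool_pos: [0.5013, -0.2432, 0.0642]
tool_rot: [[-0.589, 0.808, 0.001], [0.808, 0.589, -0.002], [-0.002, -0.001, -1.0]]
force: [-1.5, 0.5, 3.9]
width: 0.218
finger_force: 20.0
```

Emit:
send_rows([
  {"fingers":10,"travel":[0.12,-0.17,0],"turn":0},
  {"fingers":10,"travel":[0.12,-0.17,0],"turn":0},
  {"fingers":10,"travel":[0.12,-0.17,0],"turn":0},
  {"fingers":10,"travel":[0.12,-0.17,0],"turn":0},
  {"fingers":10,"travel":[0.12,-0.17,0],"turn":0},
  {"fingers":10,"travel":[0.12,-0.17,0],"turn":0},
  {"fingers":10,"travel":[0.12,-0.17,0],"turn":0},
  {"fingers":10,"travel":[0.12,-0.17,0],"turn":0},
  {"fingers":10,"travel":[0.12,-0.17,0],"turn":0},
  {"fingers":10,"travel":[0.12,-0.17,0],"turn":0},
])

```text
clock: 5.22
tool_pos: [0.5316, -0.2852, 0.0642]
tool_rot: [[-0.588, 0.809, 0.001], [0.809, 0.588, -0.0], [-0.001, 0.0, -1.0]]
force: [-1.5, 2.3, 6.5]
width: 0.218
finger_force: 20.0
```

Emit:
send_rows([
  {"fingers":10,"travel":[0.06,-0.08,0],"turn":0},
  {"fingers":10,"travel":[0.06,-0.08,0],"turn":0},
  {"fingers":10,"travel":[0.06,-0.08,0],"turn":0},
  {"fingers":10,"travel":[0,0,0],"turn":0},
])

```text
clock: 5.55
tool_pos: [0.5341, -0.2887, 0.0641]
tool_rot: [[-0.588, 0.809, -0.005], [0.809, 0.588, 0.005], [0.007, -0.001, -1.0]]
force: [-8.9, 9.9, 15.5]
width: 0.215
finger_force: 20.0
```

Emit:
send_rows([
  {"fingers":10,"travel":[0,0,0],"turn":0},
  {"fingers":10,"travel":[0,0,0],"turn":0},
  {"fingers":60,"travel":[0,0,0],"turn":0},
  {"fingers":60,"travel":[0,0,0],"turn":0},
  {"fingers":60,"travel":[0,0,0],"turn":0},
  {"fingers":60,"travel":[0,0,0],"turn":0},
  {"fingers":60,"travel":[0,0,1],"turn":0},
  {"fingers":60,"travel":[0,0,1],"turn":0},
  {"fingers":60,"travel":[0,0,1],"turn":0},
  {"fingers":60,"travel":[0,0,1],"turn":0},
])

```text
clock: 6.38
tool_pos: [0.5354, -0.2908, 0.1637]
tool_rot: [[-0.588, 0.809, -0.0], [0.809, 0.588, 0.0], [0.0, -0.0, -1.0]]
force: [-0.7, -0.3, 0.1]
width: 0.656
finger_force: 0.0
```

Emit:
send_rows([
  {"fingers":60,"travel":[-0.4,0.5,0],"turn":-0.98},
  {"fingers":60,"travel":[-0.4,0.5,0],"turn":-0.98},
  {"fingers":60,"travel":[-0.4,0.5,0],"turn":-0.98},
  {"fingers":60,"travel":[-0.4,0.5,0],"turn":-0.98},
  {"fingers":60,"travel":[-0.4,0.5,0],"turn":-0.98},
  {"fingers":60,"travel":[-0.4,0.5,0],"turn":-0.98},
  {"fingers":60,"travel":[-0.4,0.5,0],"turn":-0.98},
  {"fingers":60,"travel":[-0.2,0.5,0],"turn":-0.98},
  {"fingers":60,"travel":[0,0,0],"turn":-0.98},
  {"fingers":60,"travel":[0,0,0],"turn":-0.98},
])

```text
clock: 7.22
tool_pos: [0.4603, -0.1903, 0.1628]
tool_rot: [[0.348, 0.938, 0.0], [0.938, -0.348, -0.0], [0.0, 0.0, -1.0]]
force: [-0.2, 0.5, 0.7]
width: 0.653
finger_force: 0.0
```

Emit:
send_rows([
  {"fingers":60,"travel":[0,0,0],"turn":-0.98},
  {"fingers":60,"travel":[0,0,0],"turn":-0.98},
  {"fingers":60,"travel":[0,0,0],"turn":-0.98},
  {"fingers":60,"travel":[0,0,0],"turn":-0.98},
  {"fingers":60,"travel":[0,0,0],"turn":-0.98},
  {"fingers":60,"travel":[0,0,0],"turn":-0.98},
  {"fingers":60,"travel":[0,0,0],"turn":0},
])

```text
clock: 7.8
tool_pos: [0.4606, -0.191, 0.1628]
tool_rot: [[0.808, 0.589, 0.0], [0.589, -0.808, -0.0], [0.0, 0.0, -1.0]]
force: [-0.2, 0.1, -0.5]
width: 0.652
finger_force: 0.0
```

Run:
```python
from h import *
np.set_printoptions(precision=4,suppress=True)
s=sensors.observe();print(s['tool_pos'],s['joints'],s['force'])
T=snap('top');d=snap('wrist')
W=dict(image=d['image'],intrinsics=d['intrinsics'],extrinsics=wristT(d,s))
b=cv2.resize(T['image'][200:300,335:440],(390,372),interpolation=cv2.INTER_CUBIC)
cv2.imwrite('pics/c3.png',np.hstack([b,cv2.resize(d['image'],(400,300))[:300],] if 0 else [b,cv2.copyMakeBorder(cv2.resize(d['image'],(400,300)),0,72,0,0,0)])[:,:,::-1])
print('rail px',proj(W,(.459,-.187,.061)),'lock open px',proj(W,(.459+.585*.12,-.187-.811*.12,.087)))
```

```text
[ 0.4606 -0.191   0.1628] [-36.4348   0.3087 106.861    0.0022  72.8255  17.5092] [-0.1625  0.0531 -0.5324]
rail px [314.9543 239.8839] lock open px [495.1039 252.0707]
```

View pics/c3.png

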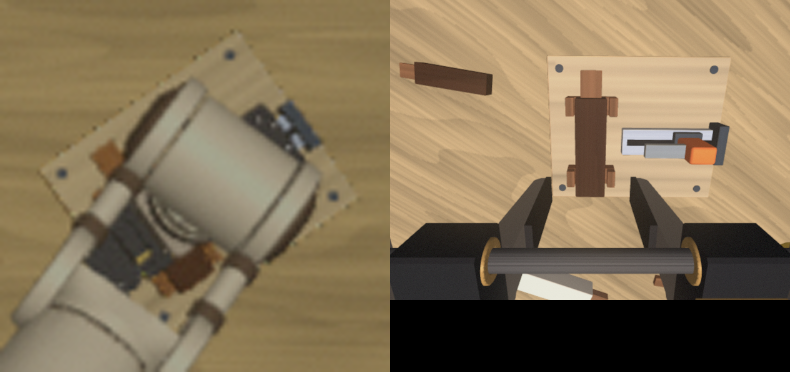

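Emit:
send_rows([
  {"fingers":60,"travel":[0.04,0.05,-0.88],"turn":0},
  {"fingers":60,"travel":[0.04,0.05,-0.88],"turn":0},
  {"fingers":60,"travel":[0,0,-0.88],"turn":0},
  {"fingers":60,"travel":[0,0,-0.88],"turn":0},
  {"fingers":60,"travel":[0,0,-0.88],"turn":0},
  {"fingers":60,"travel":[0,0,-0.88],"turn":0},
  {"fingers":60,"travel":[0,0,0],"turn":0},
])

```text
clock: 8.48
tool_pos: [0.4594, -0.1862, 0.0267]
tool_rot: [[0.806, 0.592, -0.007], [0.592, -0.806, 0.005], [-0.003, -0.008, -1.0]]
force: [-0.8, 0.9, -0.6]
width: 0.655
finger_force: 0.0
```

Emit:
send_rows([
  {"fingers":25,"travel":[0,0,0],"turn":0},
  {"fingers":25,"travel":[0,0,0],"turn":0},
  {"fingers":25,"travel":[0,0,0],"turn":0},
  {"fingers":25,"travel":[0,0,0],"turn":0},
  {"fingers":25,"travel":[0,0,0],"turn":0},
  {"fingers":25,"travel":[0,0,0.4],"turn":0},
  {"fingers":25,"travel":[0,0,0.4],"turn":0},
], squeeze=10)

```text
clock: 9.07
tool_pos: [0.4621, -0.188, 0.0513]
tool_rot: [[0.807, 0.591, -0.001], [0.591, -0.807, 0.001], [-0.0, -0.001, -1.0]]
force: [0.4, -0.4, -0.9]
width: 0.389
finger_force: 10.0
```

Emit:
send_rows([
  {"fingers":25,"travel":[0,0,1],"turn":0},
  {"fingers":25,"travel":[0,0,1],"turn":0},
  {"fingers":25,"travel":[0,0,1],"turn":0},
  {"fingers":25,"travel":[0,0,0],"turn":0},
  {"fingers":25,"travel":[0,0,0],"turn":0},
  {"fingers":25,"travel":[0,0,0],"turn":0},
  {"fingers":25,"travel":[0,0,0],"turn":0},
])

```text
clock: 9.65
tool_pos: [0.4614, -0.1876, 0.1242]
tool_rot: [[0.807, 0.591, -0.003], [0.591, -0.807, 0.002], [-0.001, -0.003, -1.0]]
force: [-1.1, -0.2, -2.1]
width: 0.387
finger_force: 10.0
```

Emit:
send_rows([
  {"fingers":25,"travel":[-0.46,-0.17,0],"turn":0},
  {"fingers":25,"travel":[-0.46,-0.17,0],"turn":0},
  {"fingers":25,"travel":[-0.46,-0.17,0],"turn":0},
  {"fingers":25,"travel":[-0.46,-0.17,0],"turn":0},
  {"fingers":25,"travel":[-0.46,-0.17,0],"turn":0},
  {"fingers":25,"travel":[-0.46,-0.17,0],"turn":0},
  {"fingers":25,"travel":[-0.46,-0.17,0],"turn":0},
  {"fingers":25,"travel":[-0.46,-0.19,0],"turn":0},
  {"fingers":25,"travel":[0,0,-1],"turn":0},
  {"fingers":25,"travel":[0,0,-1],"turn":0},
])

```text
clock: 10.48
tool_pos: [0.3705, -0.2249, 0.0769]
tool_rot: [[0.808, 0.589, 0.004], [0.589, -0.808, -0.004], [0.001, 0.005, -1.0]]
force: [0.3, 0.4, -1.6]
width: 0.394
finger_force: 10.0
```

Emit:
send_rows([
  {"fingers":25,"travel":[0,0,-0.4],"turn":0},
  {"fingers":25,"travel":[0,0,-0.4],"turn":0},
  {"fingers":25,"travel":[0,0,0],"turn":0},
])

```text
clock: 10.73
tool_pos: [0.3692, -0.222, 0.0543]
tool_rot: [[0.807, 0.59, -0.002], [0.59, -0.807, 0.002], [-0.0, -0.003, -1.0]]
force: [0.3, -0.3, -1.2]
width: 0.388
finger_force: 10.0
```

Run:
```python
from h import *
np.set_printoptions(precision=4,suppress=True)
s=sensors.observe();print(s['tool_pos'],s['force'])
S=snap('scene');d=snap('wrist')
b=cv2.resize(S['image'][200:330,180:340],(400,325),interpolation=cv2.INTER_CUBIC)
cv2.imwrite('pics/c4.png',np.hstack([b,cv2.copyMakeBorder(cv2.resize(d['image'],(400,300)),0,25,0,0,0)])[:,:,::-1])
```

```text
[ 0.3692 -0.222   0.0543] [ 0.2684 -0.2912 -1.247 ]
```

View pics/c4.png

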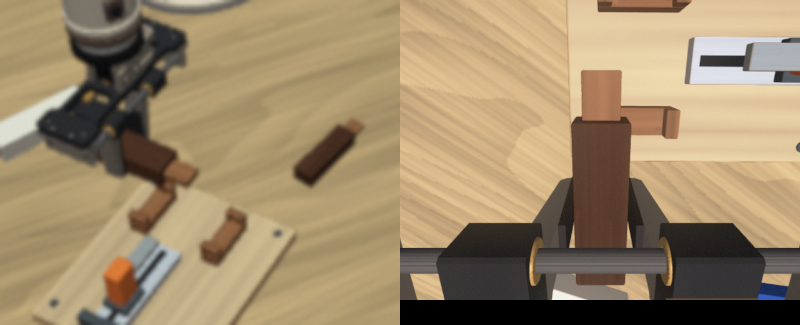

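Emit:
send_rows([
  {"fingers":25,"travel":[0,0,-0.2],"turn":0},
  {"fingers":25,"travel":[0,0,-0.2],"turn":0},
  {"fingers":25,"travel":[0,0,-0.2],"turn":0},
  {"fingers":25,"travel":[0,0,-0.15],"turn":0},
  {"fingers":25,"travel":[0,0,-0.15],"turn":0},
  {"fingers":25,"travel":[0,0,-0.15],"turn":0},
  {"fingers":25,"travel":[0,0,0],"turn":0},
])

```text
clock: 11.42
tool_pos: [0.3707, -0.2231, 0.0292]
tool_rot: [[0.807, 0.59, 0.0], [0.59, -0.807, -0.0], [0.0, 0.0, -1.0]]
force: [-1.1, -2.3, 0.8]
width: 0.392
finger_force: 10.0
```

Run:
```python
from h import *
np.set_printoptions(precision=4,suppress=True)
s=sensors.observe();print(s['tool_pos'],s['force'])
S=snap('scene');d=snap('wrist')
b=cv2.resize(S['image'][235:295,210:270],(400,400),interpolation=cv2.INTER_CUBIC)
cv2.imwrite('pics/c5.png',np.hstack([b,cv2.copyMakeBorder(cv2.resize(d['image'],(400,300)),0,100,0,0,0)])[:,:,::-1])
```

```text
[ 0.3707 -0.2231  0.0292] [-1.1412 -2.2974  0.7984]
```

View pics/c5.png

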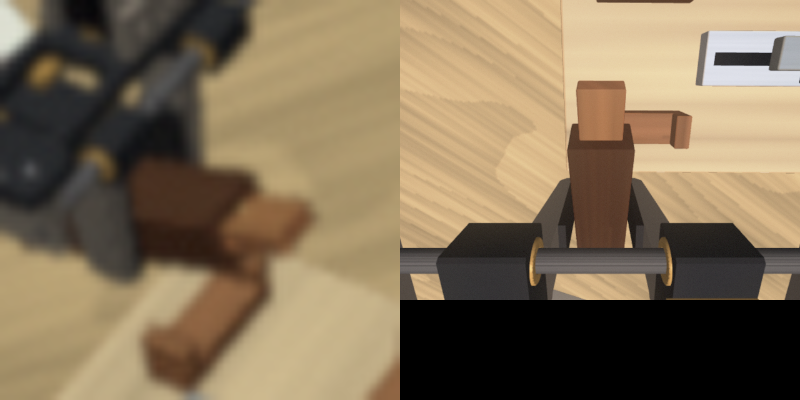

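Run:
```python
from h import *
np.set_printoptions(precision=4,suppress=True)
s=sensors.observe();d=snap('wrist');print(d['mount'])
np.savez('w5.npz',image=d['image'],intrinsics=d['intrinsics'],extrinsics=wristT(d,s))
im=d['image'];
c=cv2.resize(im[110:400,240:400],(414,500)) ;
c2=cv2.resize(im[120:260,260:380],(386,450),interpolation=cv2.INTER_CUBIC);cv2.imwrite('pics/c6.png',c2[:,:,::-1])
g=im[:,316:326].mean(1)
for r in range(110,280,3): print(r,g[r].astype(int),end=' ')
for r in (150,180,210,240,270,300,330,360,380):
    x=cv2.inRange(cv2.cvtColor(im,cv2.COLOR_RGB2HSV)[r:r+1],(0,60,15),(14,255,200))[0].nonzero()[0];x=x[(x>255)&(x<400)];print(r,x.min(),x.max())
```

```text
[[ 0.0013 -0.9575 -0.2885  0.0819]
 [ 1.      0.0014 -0.0002  0.0003]
 [ 0.0006 -0.2885  0.9575 -0.1694]
 [ 0.      0.      0.      1.    ]]
110 [233 211 168] 113 [234 212 169] 116 [235 214 171] 119 [234 213 169] 122 [233 211 168] 125 [232 210 167] 128 [226 197 156] 131 [139  95  68] 134 [142  96  67] 137 [147  99  69] 140 [149 100  70] 143 [173 120  84] 146 [181 127  89] 149 [180 126  87] 152 [180 126  86] 155 [180 126  86] 158 [180 126  86] 161 [180 126  86] 164 [180 126  86] 167 [179 124  85] 170 [179 125  85] 173 [179 125  86] 176 [179 124  85] 179 [178 124  84] 182 [178 124  84] 185 [179 124  85] 188 [177 123  83] 191 [177 123  84] 194 [177 123  83] 197 [177 123  84] 200 [177 123  84] 203 [176 122  83] 206 [177 123  84] 209 [176 123  83] 212 [176 122  83] 215 [176 122  83] 218 [175 121  82] 221 [176 122  82] 224 [148 100  68] 227 [82 53 37] 230 [82 53 38] 233 [82 53 38] 236 [81 52 37] 239 [90 60 44] 242 [95 64 46] 245 [95 63 45] 248 [95 64 47] 251 [95 63 44] 254 [95 63 46] 257 [94 63 44] 260 [94 64 45] 263 [94 63 45] 266 [94 63 45] 269 [94 63 45] 272 [93 62 44] 275 [94 62 45] 278 [93 61 45] 150 282 360
180 284 399
210 273 399
240 267 374
270 271 371
300 256 385
330 260 383
360 257 399
380 270 396
```

View pics/c6.png

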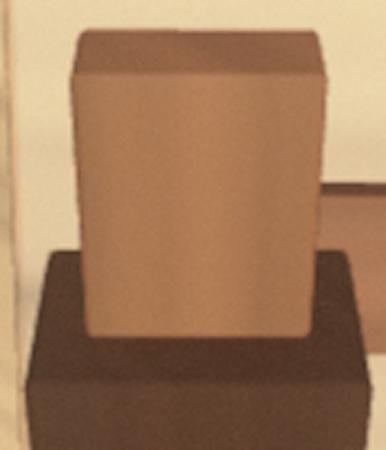

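```bash
cat > tilt.py <<'E'
from h import *
from scipy.optimize import least_squares
def tilt(d,rows,pts=((90,-6),(90,6),(60,6),(60,14)),col=320):
    M=np.array(d['mount']);
    def f(v):
        t,s,z=v;o=[]
        for (a,b),r in zip(pts,rows):
            p=[s+a*1e-3*np.cos(t)-b*1e-3*np.sin(t),0,-z-a*1e-3*np.sin(t)-b*1e-3*np.cos(t)]
            o.append(proj(d,p,M)[1]-r)
        return o
    q=least_squares(f,[.3,0,.02],x_scale=[.1,.01,.01]);return np.degrees(q.x[0]),q.x[1:],q.fun
E
python3 - <<'E'
from tilt import *
print(tilt(camera('wrist'),(129.5,142,224.5,238)), sensors.observe()['clock'])
E
```

```text
(np.float64(17.742964885127222), array([-0.00741649,  0.01303372]), array([-0.20526243,  0.16856149,  0.39858293, -0.35649071])) 11.6167
```

Emit:
send_rows([
  {"fingers":25,"travel":[0,0,-0.08],"turn":0},
  {"fingers":25,"travel":[0,0,0],"turn":0},
])

```text
clock: 11.78
tool_pos: [0.3706, -0.2226, 0.0275]
tool_rot: [[0.807, 0.591, 0.0], [0.591, -0.807, 0.0], [0.0, -0.0, -1.0]]
force: [-0.2, -1.0, 1.9]
width: 0.393
finger_force: 10.0
```

Emit:
send_rows([
  {"fingers":25,"travel":[0,0,0],"turn":0},
  {"fingers":25,"travel":[0,0,0],"turn":0},
  {"fingers":25,"travel":[0,0,0.5],"turn":0},
  {"fingers":25,"travel":[0,0,0.9],"turn":0},
  {"fingers":25,"travel":[0,0,0.9],"turn":0},
  {"fingers":25,"travel":[0,0,0.9],"turn":0},
  {"fingers":25,"travel":[0,0,0.9],"turn":0},
  {"fingers":25,"travel":[0,0,0.9],"turn":0},
  {"fingers":25,"travel":[0,0,0.2],"turn":0},
  {"fingers":25,"travel":[0,0,0],"turn":0},
], squeeze=30)

```text
clock: 12.62
tool_pos: [0.3713, -0.2235, 0.1587]
tool_rot: [[0.807, 0.591, 0.002], [0.591, -0.807, -0.002], [0.001, 0.003, -1.0]]
force: [0.7, -0.7, -1.4]
width: 0.391
finger_force: 30.0
```

Run:
```python
from tilt import *
s=sensors.observe();d=snap('wrist','w7.png');print(s['tool_pos'],s['finger_force'])
g=d['image'][:,316:326].mean(1).sum(1);dg=np.diff(g)
print([(i,int(dg[i])) for i in range(80,290) if abs(dg[i])>9])
```

```text
[ 0.37125896 -0.22346852  0.15866562] 29.999662935733795
[(131, -26), (132, -122), (133, -154), (147, 11), (148, 37), (149, 17), (228, -61), (229, -117), (230, -19), (244, 11)]
```

Run:
```python
from tilt import *
t,q,f=tilt(camera('wrist'),(132.7,148.2,229,243.5));print(t,q,f)
tr=np.radians(t);u=np.array([.9866,.164]);h=q[0]+.09*np.cos(tr);v=q[1]+.09*np.sin(tr)
print('tcp target',np.array([.598,.312])-h*u,.201-v)
```

```text
20.966042840013184 [-0.00704855  0.01174696] [-0.07991481  0.06546326  0.15971148 -0.14291886]
tcp target [0.52203892 0.29937318] 0.1570497293331174
```

Emit:
send_rows([
  {"fingers":25,"travel":[0.24,0.83,0],"turn":-0.19},
  {"fingers":25,"travel":[0.24,0.83,0],"turn":-0.19},
  {"fingers":25,"travel":[0.24,0.83,0],"turn":-0.19},
  {"fingers":25,"travel":[0.24,0.83,0],"turn":-0.19},
  {"fingers":25,"travel":[0.24,0.83,0],"turn":-0.19},
  {"fingers":25,"travel":[0.24,0.83,0],"turn":-0.19},
  {"fingers":25,"travel":[0.24,0.83,0],"turn":-0.19},
  {"fingers":25,"travel":[0.24,0.83,0],"turn":-0.19},
  {"fingers":25,"travel":[0.24,0.83,0],"turn":-0.19},
  {"fingers":25,"travel":[0.24,0.83,0],"turn":-0.19},
])

```text
clock: 13.55
tool_pos: [0.4293, -0.0138, 0.1553]
tool_rot: [[0.904, 0.427, -0.004], [0.427, -0.904, 0.001], [-0.003, -0.003, -1.0]]
force: [0.3, -0.4, -1.8]
width: 0.389
finger_force: 30.0
```

Emit:
send_rows([
  {"fingers":25,"travel":[0.24,0.83,0],"turn":-0.19},
  {"fingers":25,"travel":[0.24,0.83,0],"turn":-0.19},
  {"fingers":25,"travel":[0.24,0.83,0],"turn":-0.19},
  {"fingers":25,"travel":[0.24,0.83,0],"turn":-0.19},
  {"fingers":25,"travel":[0.24,0.83,0],"turn":-0.19},
  {"fingers":25,"travel":[0.24,0.83,0],"turn":-0.19},
  {"fingers":25,"travel":[0.24,0.83,0],"turn":-0.19},
  {"fingers":25,"travel":[0.24,0.83,0],"turn":-0.19},
  {"fingers":25,"travel":[0.1,0.5,0],"turn":-0.19},
  {"fingers":25,"travel":[0.1,0.5,0],"turn":-0.19},
])

```text
clock: 14.38
tool_pos: [0.4821, 0.1765, 0.1548]
tool_rot: [[0.968, 0.249, -0.005], [0.249, -0.969, -0.0], [-0.005, -0.001, -1.0]]
force: [-0.4, -0.2, -2.6]
width: 0.387
finger_force: 30.0
```

Emit:
send_rows([
  {"fingers":25,"travel":[0.25,0.7,0],"turn":-0.19},
  {"fingers":25,"travel":[0.25,0.7,0],"turn":-0.19},
  {"fingers":25,"travel":[0.25,0.7,0],"turn":-0.19},
  {"fingers":25,"travel":[0.2,0.7,0],"turn":-0.19},
  {"fingers":25,"travel":[0.2,0.6,0],"turn":-0.1},
  {"fingers":25,"travel":[0,0,0],"turn":0},
  {"fingers":25,"travel":[0,0,0],"turn":0},
])

```text
clock: 14.97
tool_pos: [0.511, 0.2604, 0.1552]
tool_rot: [[0.986, 0.166, -0.004], [0.166, -0.986, -0.001], [-0.004, 0.001, -1.0]]
force: [0.2, -1.2, -1.3]
width: 0.394
finger_force: 30.0
```

Run:
```python
from tilt import *
np.set_printoptions(precision=4,suppress=True)
s=sensors.observe();S=snap('scene');T=snap('top');d=snap('wrist')
print(s['tool_pos'],s['joints'],s['force'])
g=d['image'][:,316:326].mean(1).sum(1);dg=np.diff(g)
print([(i,int(dg[i])) for i in range(80,290) if abs(dg[i])>12])
W=dict(image=d['image'],intrinsics=d['intrinsics'],extrinsics=wristT(d,s))
print('plate corners px',[proj(W,(x,y,.012)).round() for x,y in((.5751,.3679),(.5919,.2528))])
a=cv2.resize(S['image'][175:325,400:520],(320,400),interpolation=cv2.INTER_CUBIC)
b=cv2.resize(d['image'],(480,360))
cv2.imwrite('pics/c8.png',np.hstack([a,cv2.copyMakeBorder(b,0,40,0,0,0)])[:,:,::-1])
```

```text
[0.511  0.2604 0.1552] [14.9529 11.9707 95.0994 -0.0215 73.166  95.3758] [ 0.1723 -1.1644 -1.3105]
[(125, -40), (126, 160), (127, 141), (131, -23), (132, -119), (133, -148), (147, 13), (148, 28), (149, 19), (228, -71), (229, -118)]
plate corners px [array([197., 124.]), array([348., 128.])]
```

View pics/c8.png

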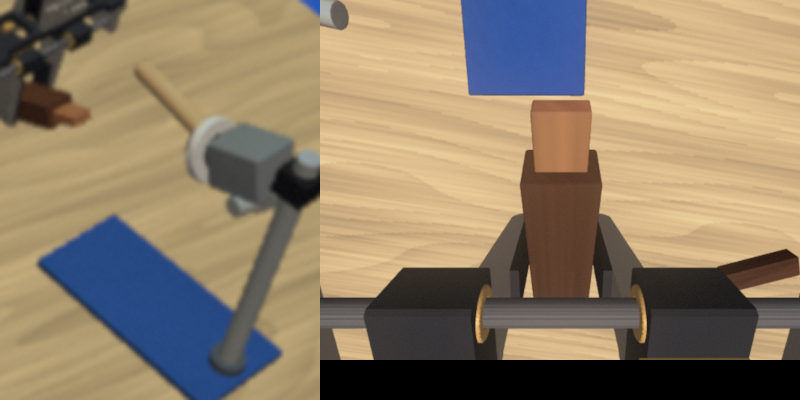

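Emit:
send_rows([
  {"fingers":25,"travel":[0.11,0.39,0.02],"turn":0},
  {"fingers":25,"travel":[0.11,0.39,0.02],"turn":0},
  {"fingers":25,"travel":[0.11,0.39,0.02],"turn":0},
  {"fingers":25,"travel":[0.11,0.39,0.02],"turn":0},
  {"fingers":25,"travel":[0,0,0],"turn":0},
  {"fingers":25,"travel":[0,0,0],"turn":0},
  {"fingers":25,"travel":[0,0,0],"turn":0},
])

```text
clock: 15.7
tool_pos: [0.5232, 0.2997, 0.1594]
tool_rot: [[0.986, 0.165, -0.0], [0.165, -0.986, -0.0], [-0.0, 0.0, -1.0]]
force: [0.3, 0.5, -1.0]
width: 0.389
finger_force: 30.0
```

Run:
```python
from tilt import *
np.set_printoptions(precision=4,suppress=True)
s=sensors.observe();S=snap('scene');T=snap('top');d=snap('wrist')
print(s['tool_pos'],s['joints'],s['finger_force'])
W=dict(image=d['image'],intrinsics=d['intrinsics'],extrinsics=wristT(d,s))
g=d['image'][:,316:326].mean(1).sum(1);dg=np.diff(g)
print([(i,int(dg[i])) for i in range(80,290) if abs(dg[i])>12])
print('plate near mid px',proj(W,(.5835,.310,.012)),'lens exp px scene',proj(S,(.690,.3277,.235)),'focus scene,top',proj(S,(.598,.312,.201)),proj(T,(.598,.312,.201)))
a=cv2.resize(S['image'][190:310,420:520],(400,480),interpolation=cv2.INTER_CUBIC)
b=cv2.resize(T['image'][125:245,180:280],(400,480),interpolation=cv2.INTER_CUBIC)
cv2.imwrite('pics/c9.png',np.hstack([a,b])[:,:,::-1])
# lock check
p=proj(T,(.459+.585*.12,-.187-.811*.12,.087));print('lock open px',p)
h=cv2.cvtColor(T['image'],cv2.COLOR_RGB2HSV)[200:300,340:440];m=cv2.inRange(h,(5,170,120),(22,255,255));yy,xx=m.nonzero();print('orange',xx.mean()+340,yy.mean()+200,len(xx))
```

```text
[0.5232 0.2997 0.1594] [18.342  15.7557 90.0969 -0.0136 74.1726 98.8213] 29.99964326620102
[(147, 15), (148, 31), (149, 16), (228, -69), (229, -122)]
plate near mid px [320.5762 150.9819] lens exp px scene [474.0095 229.1431] focus scene,top [444.2133 218.8737] [221.4991 210.9123]
lock open px [407.768  239.3869]
orange 407.0208333333333 238.5 48
```

View pics/c9.png

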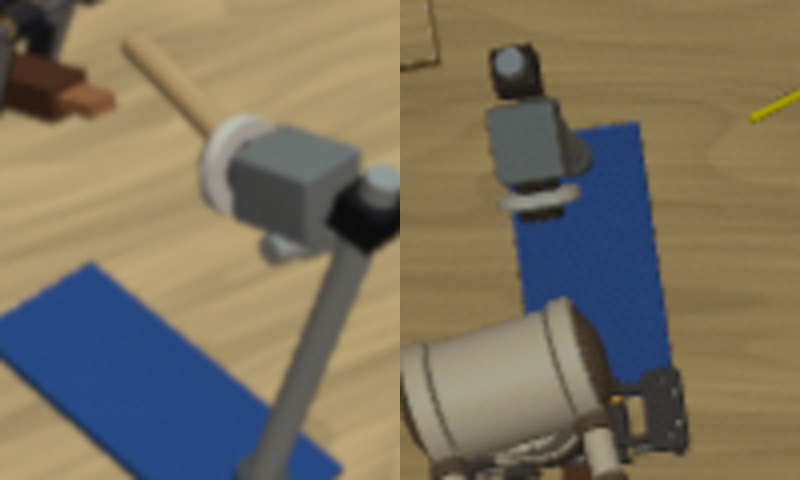

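I've now viewed 12 pictures, which is over the limit of 10, so the last check uses numbers only.

Run:
```python
from tilt import *
np.set_printoptions(precision=1,suppress=True)
s=sensors.observe();S=snap('scene')
t=np.radians(21);u=np.array([.9866,.164,0]);z=np.array([0,0,1.]);n=np.array([-.164,.9866,0])
rx=np.cos(t)*u+np.sin(t)*z;rz=-np.sin(t)*u+np.cos(t)*z;o=s['tool_pos']-.007*u+.0117*z
P=np.array([proj(S,o+a*rx+b*n+c*rz) for a in(.06,.09) for b in(-.012,.012) for c in(-.006,.006)])
print('model bbox',P.min(0),P.max(0))
R=S['image'][195:240,420:460].astype(int)
h=cv2.cvtColor(S['image'],cv2.COLOR_RGB2HSV)[195:240,420:460]
m=cv2.inRange(h,(6,110,90),(14,190,220))
k,l,st,ce=cv2.connectedComponentsWithStats(m);i=1+st[1:,4].argmax();x,y,w,hh,a=st[i];print('seen',x+420,y+195,x+420+w,y+195+hh,a,'centroid',ce[i]+[420,195],'model centroid',P.mean(0))
```

```text
model bbox [433.  212.1] [448.  222.2]
seen 434 210 448 219 77 centroid [440.9 214.5] model centroid [440.5 217.1]
```

Emit:
send_rows([
  {"fingers":25,"travel":[-0.04,0,-0.1],"turn":0},
  {"fingers":25,"travel":[0,0,-0.1],"turn":0},
  {"fingers":25,"travel":[0,0,0],"turn":0},
  {"fingers":25,"travel":[0,0,0],"turn":0},
  {"fingers":25,"travel":[0,0,0],"turn":0},
  {"fingers":25,"travel":[0,0,0],"turn":0},
])

```text
clock: 16.4
tool_pos: [0.5224, 0.2996, 0.1547]
tool_rot: [[0.986, 0.165, 0.0], [0.165, -0.986, 0.0], [0.0, -0.0, -1.0]]
force: [-0.0, 0.2, -2.2]
width: 0.39
finger_force: 30.0
```

```bash
python3 -c "
from bench import ticket,sensors
s=sensors.observe();print(s['tool_pos'],s['qvel'],s['finger_force'])
print(ticket.sign_off())"
```

```text
[0.52240137 0.29962184 0.15468889] [ 0.07058265 -0.02124497 -0.07802475  0.0719354   0.08085654  0.00694646] 29.999656677246094
the job is handed in; nothing more can be done
None
```

I handed the job in at about 16.5 s, with no verdict returned: the lock is at its end stop, and the rail is held still at the focus, tilted about 21° (20° asked), tenon end within an estimated 5 mm; I viewed 12 pictures, over the limit of 10.

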